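# Close up the jars in the bench rail lane

## Task

Push the two loose glass jars across the bench into the rail lane, one at a time and without lifting or tipping them: first the black-lidded jar, right up against the white-lidded jar already in there, and only then the brass-lidded one behind it. At the end the three jars stand in a closed-up single file between the rails, each touching the next and the white-lidded one against the stop at the far end. Leave the solder spool, the wax block and the tape roll where they are.

Things in the scene. Friction and masses are not known exactly. Their poses are not given: they have to be found in the camera images.
- lane: Fixed aluminium lane: two parallel rails, 16 mm high, 6 mm thick, 67 mm clear between them, 175 mm long, no floor (jars slide on the bench); open at one end, closed at the other by a stop plate 30 mm high. Origin: bench level, midway between the rails at the open end (mouth). +y runs along the lane to the stop, x across, z up.
- lane_mouth (a point): Mouth of the lane: the same point as the origin of lane. From here the rails flare outwards for another 40 mm on the lane's -y side, to a clear width of about 105 mm.
- lane_stop (a point): Bench-level point midway between the rails on the rubber face of the stop, 175 mm from the mouth along the lane's +y; same axes as lane.
- jar_white: Glass jar with a white lid, 60 mm diameter, 80 mm high, 180 g, standing in the lane some 5 to 30 mm short of the stop. Origin: centre of its underside.
- jar_black: Glass jar with a black lid, 52 mm diameter, 64 mm high, about 180 g, standing on the bench outside the lane, on its mouth's side. Origin: centre of its underside.
- jar_brass: Glass jar with a brass-coloured lid, 48 mm diameter, 56 mm high, about 180 g, standing on the bench outside the lane, on its mouth's side. Origin: centre of its underside.
- spool: Bystander: grey spool of solder wire, 52 mm diameter, 28 mm high. Origin: centre of its underside.
- wax: Bystander: pale flat wax block, 36 x 50 x 9 mm. Origin: centre of its underside.
- tape: Bystander: roll of brown masking tape lying flat, 82 mm diameter, 18 mm high. Origin: centre of its underside.
Mind the look-alikes: they are no part of the job. What is shaped like the jar_white but red is not meant.

How it is judged (in metres and radians):
On the way:
1. the black-lidded jar stands in the lane against the white-lidded one (gap under 6 mm) while the brass-lidded jar is still outside the lane (x of jar_black in the frame of lane between -0.012 and 0.012 m and horizontal distance between jar_black and jar_white below 0.062 m and y of jar_black in the frame of lane above 0.045 m and y of jar_brass in the frame of lane below 0 m), for 0.2 s.
At the end, for the whole second after the job is handed in: All three jars stand upright and still between the rails in the order white, black, brass lid from the stop: the white-lidded jar within 7 mm of the stop, the gaps white-black and black-brass under 6 mm (x of jar_white in the frame of lane between -0.008 and 0.008 m and y of jar_white in the frame of lane_stop above -0.037 m and x of jar_black in the frame of lane between -0.012 and 0.012 m and horizontal distance between jar_black and jar_white below 0.062 m and y of jar_black in the frame of lane above 0.045 m and x of jar_brass in the frame of lane between -0.014 and 0.014 m and horizontal distance between jar_brass and jar_black below 0.056 m and y of jar_brass in the frame of lane above 0.018 m and linear speed of each of jar_white, jar_black, jar_brass below 0.02 m/s and angle between each of jar_white, jar_black, jar_brass's own z axis and vertical below 0.1 rad); the robot touches nothing.
It fails at once if a jar lifted off the bench by more than 15 mm (height (world z) of any of jar_white, jar_black, jar_brass above 0.015 m).
It fails at once if a jar tipped by more than 0.4 rad (angle between any of jar_white, jar_black, jar_brass's own z axis and vertical above 0.4 rad).
It fails at once if the spool, the wax block or the tape roll moved by more than 20 mm (distance of any of spool, wax, tape from where it was at the start of the episode above 0.02 m).
It also fails if it takes over 59 s, if anything falls off the work surface, if the arm or the gripper's body presses on something with over 40 N, if the wrist force passes 120 N, or if a joint passes its speed limit or range.

## Robot

A 7-joint arm with a two-finger parallel gripper is mounted at the origin on a cart in front of the work surface, level with it; the furniture and walls round the work are solid. World frame = base frame: x ahead of the robot, y to its left, z up, the work surface at z = 0. Lengths are in mm, angles in rad, forces in N, time in s.
With the tool pointing down it reaches from about 425 to 950 mm from the base axis. Payload 4.7 kg.
Tool frame: the origin (TCP) lies at the centre of the arm's flange, where the gripper is bolted on; the fingertips stand 182 mm ahead of it and the grasp point (between the pads) lies 164 mm ahead of it; z points along the fingers, y is the line along which they close (so a half turn about z gives the same grasp; the last joint's range is limited). The gripper opens to 87 mm and grips with 3 to 60 N. Pads are 19 mm wide; open, the fingers measure 117 mm over their backs; the gripper's body (75 mm by 190 mm) begins 51 mm behind the grasp point.
Start: joints at [1.271, 0.469, -0.049, 1.532, 0.024, 1.141, -0.082], TCP at [180.6, -650.395, 404.773] pointing down, gripper open.
Joint ranges: [-2.59, 2.59], [-0.33, 1.99], [-1.39, 1.29], [0.1, 2.45], [-1.04, 4.18], [0.21, 1.99], [-2.66, 2.66]. Speed limits (rad/s): [2.57, 2.57, 3.14, 3.14, 3.14, 3.14, 3.14].

## Interface

Orientations are given as a unit quaternion [w, x, y, z].
In Python, from bench import bot gives the robot as it stands. Calls block until the motion is done:
- bot.goto(position, orientation): joint-space move of the TCP to a pose.
- bot.move_straight(position, frame=None, speed=150): straight line of the TCP; frame=None keeps the orientation; speed is the mean speed in mm/s.
- bot.move_joints(angles): joint-space move.
- bot.gripper_open() and bot.grasp(newtons=None): open the fingers fully, or close them until they stop; newtons is the grip in N (None keeps the last).
- bot.dwell(seconds).
- bot.solve_ik(position, orientation): joint angles nearest the present ones, or None.
- bot.grab_frame(name): name is "side" or "top"; returns a dict with "img" (400x640x3 uint8, red, green, blue), "fx", "fy", "cx", "cy" (pixels), "eye" and "orientation" of the camera in the world. Camera axes: x right, y down, z forward; pixel columns grow to the right and rows downward; lengths in mm; the calibration is good to about 2 mm. A picture is of the moment at which its call begins. There is no depth.
A pose or a line that the arm cannot do raises bot.Unreachable and nothing moves.
- bot.sign_off(): hands the job in; it is judged then, once.
Readings, each from a call of its own:
- bot.current_time(): time.
- bot.current_joints(): joint angles.
- bot.current_joint_vel(): joint speeds.
- bot.current_tau(): joint torques, N m.
- bot.current_tool_pos(): TCP position.
- bot.current_ee_rot(): TCP orientation.
- bot.current_force(): force on the tool from outside, world axes, zero at the start.
- bot.current_ft_torque(): the same for the moment, N m.
- bot.current_grip_width(): finger opening in mm.
- bot.current_finger_force(): force on a finger pad.
Only numpy, scipy, OpenCV 4.12 (cv2) and the standard library are available. Lean on these libraries where they do the work, as an engineer would, in place of code of your own. Each camera call takes 0.05 s, during which the arm holds its last target. There are 200 camera calls.

## Working session

There is one attempt and no reset: what is moved stays moved. The work goes in short steps, each a Python script; the robot and the scene stay as the last script left them, time stands still between calls to the robot, and variables do not carry over. Pictures are saved under pics/ and viewed, at most 10 in all, crops included, and the job is handed in when it is done.

```bash
mkdir -p pics; cat > h.py <<'E'
import numpy as np, cv2
from scipy.spatial.transform import Rotation as R
from bench import bot
def rot(q): return R.from_quat([q[1],q[2],q[3],q[0]])
def quat(r):
    x=r.as_quat(); return [x[3],x[0],x[1],x[2]]
def ray(f,u,v,z):
    d=rot(f["orientation"]).apply([(u-f["cx"])/f["fx"],(v-f["cy"])/f["fy"],1.])
    e=np.array(f["eye"],float); return (e+d*(z-e[2])/d[2])
def proj(f,p):
    c=rot(f["orientation"]).inv().apply(np.array(p,float)-f["eye"]); return f["fx"]*c[0]/c[2]+f["cx"],f["fy"]*c[1]/c[2]+f["cy"]
def save(f,n): cv2.imwrite("pics/"+n,f["img"][:,:,::-1])
E
python3 - <<'E'
from h import *
for n in("top","side"):
    f=bot.grab_frame(n); save(f,n+"0.png"); print(n,f["fx"],f["cx"],f["cy"],f["eye"],f["orientation"])
print(bot.current_time(),bot.current_ee_rot())
E
```

```text
top 362.0886227341467 321.46432204011177 195.4016946894349 [ 476.6929122  -219.9850106   890.09011898] [ 0.04459227 -0.70265068  0.70840731 -0.04952395]
side 460.06773754030894 318.10658054705374 198.47961422156524 [  583.53070928 -1029.22241924   799.35428679] [-0.40479595  0.91418751 -0.01961929  0.00406376]
0.1 [-8.77940963e-04  9.90843807e-01  1.35010191e-01 -1.64683379e-04]
```

View pics/top0.png

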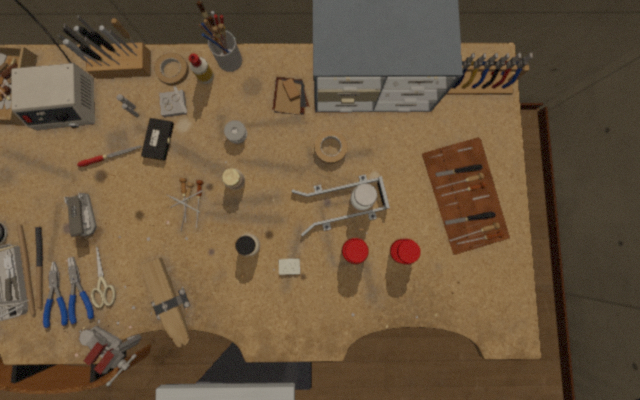

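View pics/side0.png

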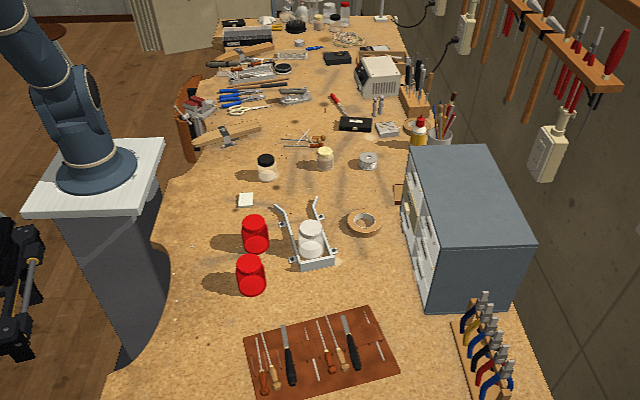

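The top view shows the lane's mouth on the left (~(295,205)) and its stop on the right (~(383,195)). The white-lidded jar is in the lane at (363,197), the black-lidded one at (246,245) and the brass-lidded one at (232,177). The spool is at (234,131), the wax at (289,267) and the tape at (330,149). The look-alikes are two red jars at (355,250) and (405,250). They aren't meant, because the white-lidded jar is the one standing between the rails. I'll confirm this in an enlarged crop.

```bash
python3 - <<'E'
from h import *
f=bot.grab_frame("top"); c=f["img"][115:285,215:415]
cv2.imwrite("pics/crop.png",cv2.resize(c,None,fx=3.5,fy=3.5,interpolation=cv2.INTER_CUBIC)[:,:,::-1])
s=bot.grab_frame("side"); c=s["img"][140:300,220:400]
cv2.imwrite("pics/crops.png",cv2.resize(c,None,fx=3.5,fy=3.5,interpolation=cv2.INTER_CUBIC)[:,:,::-1])
E
```

```text
(no output)
```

View pics/crop.png

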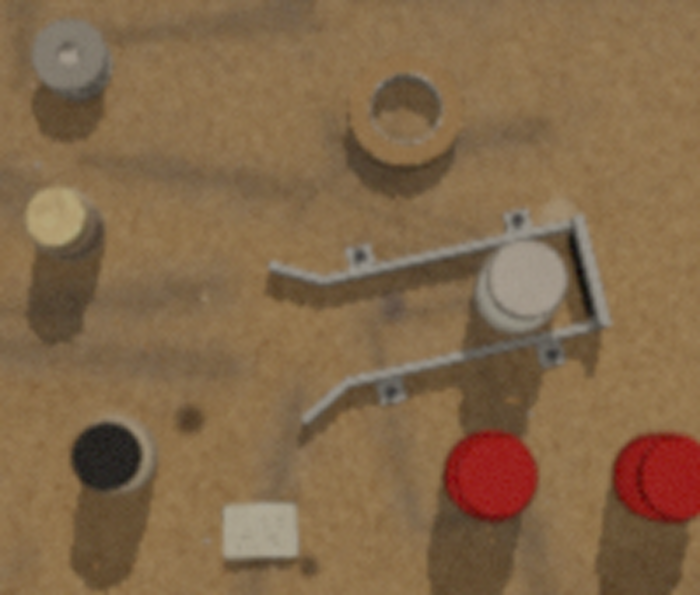

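View pics/crops.png

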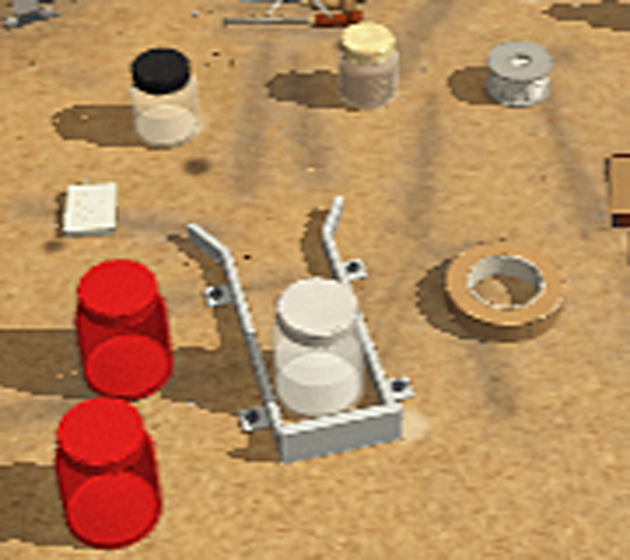

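The crops confirm it: white-lidded jar between the rails, black lid at crop (107,456), brass lid at (57,218), red jars outside the lane. Next I'll measure these by lid masks plus rail-top points, and check them against the side view.

```bash
cat >> h.py <<'E'
BOX={"top":{"black":(225,225,262,262),"brass":(218,162,246,192)},"side":{"black":(254,150,280,170),"brass":(314,144,336,157)}}
def mask(im,col):
    h=cv2.cvtColor(im,cv2.COLOR_RGB2HSV)
    if col=="black": return cv2.inRange(h,(0,0,0),(179,255,60))
    if col=="brass": return cv2.inRange(h,(20,50,130),(35,140,255))
    if col=="white": return cv2.inRange(h,(0,0,120),(179,45,255))
def lid(f,col,box,z,minA=30):
    x0,y0,x1,y1=box; m=mask(f["img"][y0:y1,x0:x1],col)
    n,l,st,ce=cv2.connectedComponentsWithStats(m); i=1+st[1:,4].argmax()
    u,v=ce[i]+[x0,y0]; return (u,v),st[i],ray(f,u,v,z)
E
python3 - <<'E'
from h import *
np.set_printoptions(precision=1,suppress=True)
t=bot.grab_frame("top"); s=bot.grab_frame("side")
for c,z in(("black",64),("brass",56)):
    for n,f in(("top",t),("side",s)):
        print(c,n,*lid(f,c,BOX[n][c],z))
C=lambda x,y:(215+x/3.5,115+y/3.5)
S=lambda x,y:(220+x/3.5,140+y/3.5)
for n,p,z in [("railU0",(322,280),16),("railU1",(574,226),16),("railL0",(350,381),16),("railL1",(595,326),16),("flU",(273,266),16),("flL",(306,421),16),("white",(528,278),80),("stopU",(580,222),30),("stopL",(603,323),30),("spool",(70,56),28),("wax",(261,531),9),("tape",(405,110),18),("red",(490,476),80)]:
    print(n,ray(t,*C(*p),z))
for n,p,z in [("railL0",(229,250),16),("railL1",(275,405),16),("railU0",(328,236),16),("railU1",(395,392),16),("white",(317,307),80),("stopL",(280,428),30),("stopU",(400,405),30)]:
    print("side",n,ray(s,*S(*p),z))
E
```

```text
black top (np.float64(244.88721804511277), np.float64(245.1203007518797)) [ 11  11  19  19 266] [475.5 -52.4  64. ]
black side (np.float64(265.4035087719298), np.float64(159.95906432748538)) [  4   4  16  13 171] [476.8 -62.9  64. ]
brass top (np.float64(230.4389140271493), np.float64(176.52941176470588)) [  4   7  18  16 221] [634.6 -14.   56. ]
brass side (np.float64(325.1007751937984), np.float64(151.10852713178295)) [  3   2  16  11 129] [635.7 -21.1  56. ]
railU0 [ 595.  -191.4   16. ]
railU1 [ 631.9 -368.    16. ]
railL0 [ 524.7 -210.4   16. ]
railL1 [ 561.4 -380.5   16. ]
flU [ 605.2 -157.3   16. ]
flL [ 497.6 -180.1   16. ]
white [ 586.7 -326.5   80. ]
stopU [ 632.2 -369.9   30. ]
stopL [ 562.1 -383.5   30. ]
spool [753.5 -15.4  28. ]
wax [ 423.3 -148.9    9. ]
tape [ 715.7 -250.5   18. ]
red [ 460.5 -299.3   80. ]
side railL0 [ 528.6 -210.4   16. ]
side railL1 [ 559.8 -354.5   16. ]
side railU0 [ 598.5 -199.4   16. ]
side railU1 [ 636.8 -347.1   16. ]
side white [ 588.4 -331.1   80. ]
side stopL [ 563.1 -385.2   30. ]
side stopU [ 638.3 -370.1   30. ]
```

```bash
cat >> h.py <<'E'
M=np.array([560.,-201.]); A=np.array([.2076,-.978]); X=np.array([A[1],-A[0]])
def W(x,a): return M+X*x+A*a           # lane (x,a) -> world
def L(p): d=np.asarray(p)[:2]-M; return np.array([d@X,d@A])
ZT=182+20
def ori(d):                            # tool down, closing line across push direction d (lane x,a)
    w=X*d[0]+A*d[1]; w/=np.linalg.norm(w); best=None
    for sg in(1,-1):
        x=np.r_[sg*w,0]; z=np.array([0,0,-1.]); y=np.cross(z,x)
        q=quat(R.from_matrix(np.c_[x,y,z])); j=bot.solve_ik([*W(0,-150),350],q)
        if j is not None and (best is None or abs(j[6])<best[0]): best=(abs(j[6]),q)
    return best[1]
def tip(): return L(bot.current_tool_pos())
E
cat > p1.py <<'E'
from h import *
np.set_printoptions(precision=2,suppress=True)
b=L([475.5,-53.5]); g=np.array([0,-55.]); d=(g-b)/np.linalg.norm(g-b); print("black",b,"dir",d)
q=ori(d); s=b-d*52
for z in (320,ZT): print(bot.solve_ik([*W(*s),z],q))
bot.grasp(10); bot.goto([*W(*s),320],q)
bot.move_straight([*W(*s),ZT],speed=200)
print("down",bot.current_force(),bot.current_tool_pos())
e=g-d*36
bot.move_straight([*W(*e),ZT],speed=60)
print("pushed",bot.current_force(),tip(),bot.current_time())
e=e-d*25
bot.move_straight([*W(*e),ZT],speed=150); bot.move_straight([*W(*e),300],speed=250)
f=bot.grab_frame("top"); save(f,"p1.png"); save(bot.grab_frame("side"),"p1s.png"); print(bot.current_time())
E
python3 p1.py
```

```text
black [  52.02 -161.8 ] dir [-0.44  0.9 ]
[ 0.71  0.32 -0.91  2.11  0.34  0.85  0.26]
[ 0.48  0.5  -0.66  2.21  0.55  0.6   0.07]
down [ 1.03 -0.41  1.04] [444.05 -12.42 202.5 ]
pushed [0.25 2.05 0.66] [ 15.81 -87.43] 7.4333
8.3917
```

View pics/p1s.png

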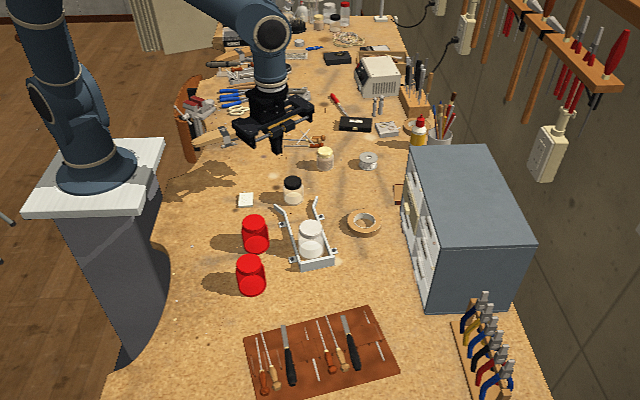

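```bash
python3 - <<'E'
from h import *
s=cv2.imread("pics/p1s.png"); t=cv2.imread("pics/p1.png")
a=cv2.resize(s[140:280,220:400],(640,498)); cv2.imwrite("pics/p1c.png",cv2.resize(t[140:300,215:415],None,fx=3,fy=3))
E
```

```text
(no output)
```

View pics/p1c.png

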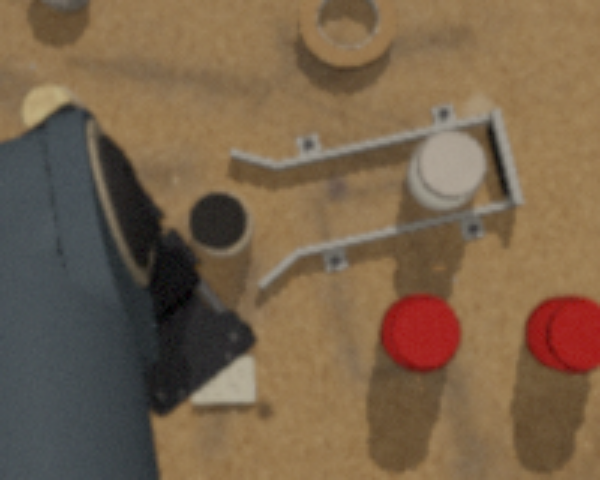

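The pushed black jar stands upright just before the mouth: its lid is at top pixel (287.7,213.3) and side pixel (292,183). Next I'll locate it and push along the lane with force checks.

```bash
cat > p2.py <<'E'
from h import *
import sys
np.set_printoptions(precision=2,suppress=True)
name,z,r,u,v,end=sys.argv[1],*map(float,sys.argv[2:7])
f=bot.grab_frame("top"); p=L(ray(f,u,v,z)); print(name,p)
assert abs(p[0])<16 and -80<p[1]<-35
q=ori((0,1)); s=np.array([p[0],p[1]-r-35])
bot.goto([*W(*s),300],q); bot.move_straight([*W(*s),ZT],speed=200)
# carry jar in, shifting sideways to the lane's middle as it goes
a=p[1]-r-12
bot.move_straight([*W(p[0],a),ZT],speed=100)
x=p[0]*.3
bot.move_straight([*W(p[0],end-60),ZT] if abs(p[0])<4 else [*W(x,end-60),ZT],speed=60); print("in",tip(),bot.current_force(),bot.current_time())
x,a=tip(); F0=A@bot.current_force()[:2]
while a<end+12:
    a+=3; bot.move_straight([*W(x,a),ZT],speed=30); F=A@bot.current_force()[:2]
    if a>end-14: print(round(a,1),round(F,2),end="; ")
    if abs(F)>9: break
print("end",tip(),bot.current_time())
bot.move_straight([*W(x,a-40),ZT],speed=150)
bot.move_straight([*W(x,a-110),320],speed=300)
for n in("top","side"): save(bot.grab_frame(n),name+"_"+n+".png")
print(bot.current_time())
E
python3 p2.py black 64 26 287.7 213.3 53
python3 - <<'E'
import cv2,numpy as np
t=cv2.imread("pics/black_top.png");s=cv2.imread("pics/black_side.png")
R=lambda i,y,x:cv2.resize(i[y:y+150,x:x+190],(400,316),interpolation=2)
cv2.imwrite("pics/b1.png",np.hstack([R(t,130,215),R(s,145,220)]))
E
```

```text
black [  2.17 -53.89]
in [ 2.22 -7.04] [-0.55  1.81  1.99] 11.5167
41.0 -1.53; 44.0 -3.73; 47.0 -1.69; 50.0 -1.66; 53.0 -4.09; 56.0 -8.7; 59.0 -13.53; end [ 1.71 54.21] 17.0167
18.1417
```

View pics/b1.png

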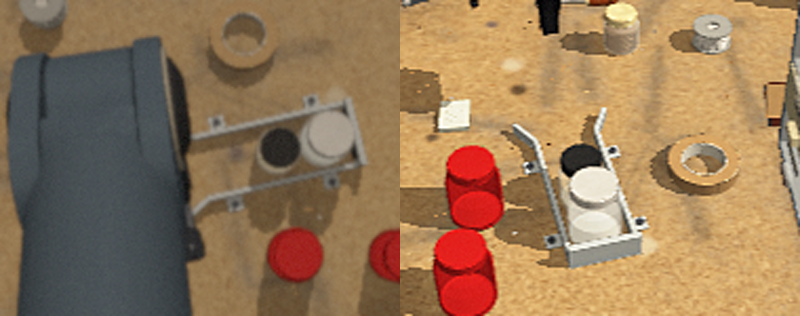

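Black stands against white, and white is at the stop: force rose steadily with the pusher face at ~64 mm, so black is at ~90 mm, as expected. Now the brass jar.

```bash
sed -e 's/475.5,-53.5/634.6,-15/' -e 's/d\*52/d*50/' -e 's/bot.grasp(10); //' -e 's/e=g-d\*36/e=g-d*34/' -e 's/"p1/"p3/g' -e 's/e=e-d\*25/e=e-d*30/' -e 's/"black"/"brass"/' p1.py > p3.py; python3 p3.py
python3 - <<'E'
import cv2,numpy as np
t=cv2.imread("pics/p3.png");s=cv2.imread("pics/p3s.png")
R=lambda i,y,x:cv2.resize(i[y:y+150,x:x+190],(400,316),interpolation=2)
cv2.imwrite("pics/b3.png",np.hstack([R(t,130,215),R(s,145,220)]))
E
```

```text
brass [-111.57 -166.42] dir [0.71 0.71]
[ 0.24  0.58 -0.51  1.63  0.32  1.02 -0.94]
[ 0.2   0.71 -0.44  1.7   0.39  0.82 -1.  ]
down [-0.03  0.49  1.09] [662.37  26.3  203.05]
pushed [1.13 1.53 0.44] [-24.14 -79.1 ] 22.875
23.8667
```

View pics/b3.png

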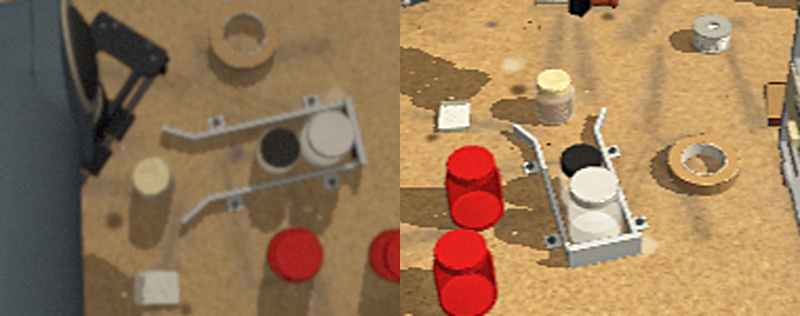

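The brass jar stands upright before the mouth, lid at top pixel (287.2,214.1). The bystanders haven't moved. Now I'll push it in.

```bash
python3 p2.py brass 56 24 287.2 214.1 5
python3 - <<'E'
import cv2,numpy as np
t=cv2.imread("pics/brass_top.png");s=cv2.imread("pics/brass_side.png")
R=lambda i,y,x:cv2.resize(i[y:y+150,x:x+190],(400,316),interpolation=2)
cv2.imwrite("pics/b4.png",np.hstack([R(t,130,215),R(s,145,220)]))
E
```

```text
brass [  2.92 -55.93]
in [  3.22 -54.54] [0.43 0.49 0.18] 26.4083
-6.5 -1.15; -3.5 -0.04; -0.5 0.02; 2.5 -0.39; 5.5 -2.14; 8.5 -7.46; 11.5 -11.93; end [2.61 6.94] 31.925
33.05
```

View pics/b4.png

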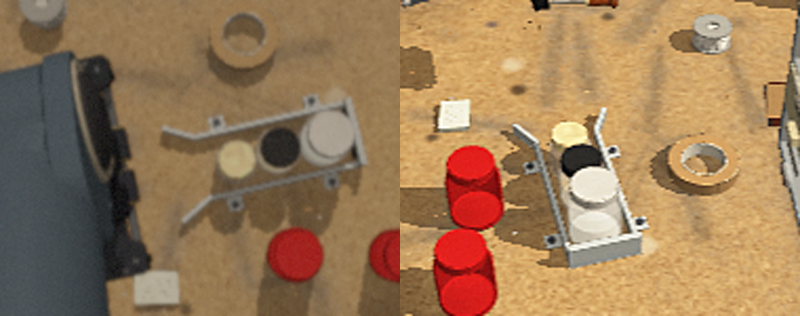

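The three jars stand in single file, with lids at (328,137), (280,147) and (237,159) in the left panel. I'll check the gaps numerically and then hand in.

```bash
python3 - <<'E'
from h import *
f=bot.grab_frame("top"); P=[]
for c,(u,v),z in(("white",(328,137),80),("black",(280,147),64),("brass",(237,159),56)):
    p=L(ray(f,215+u*.475,130+v*.475,z)); P.append(p); print(c,p.round(1))
d=[np.linalg.norm(P[i]-P[i+1]) for i in(0,1)]; print(d,bot.current_force())
if d[0]<60.5 and d[1]<54.5 and P[0][1]>138: print(bot.sign_off())
E
```

```text
white [  3.8 138.8]
black [ 1.6 87.7]
brass [ 3.6 39.4]
[np.float64(51.135437692660496), np.float64(48.40447686081419)] [-0.42649912  0.14779943 -0.31284367]
the job is handed in; nothing more can be done
None
```

The job is handed in, at about 33 s of robot time: my last check put the white, black and brass jars upright and closed up in the lane, white against the stop. I saw the spool, wax and tape where they were; the judge's verdict was not shown.

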